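# Fresh soap from behind the splash flap

## Robot

A 6-joint arm with a two-finger parallel gripper is mounted at the origin on the work surface. World frame = base frame: x ahead of the robot, y to its left, z up, the work surface at z = 0. Lengths are in m, angles in rad, forces in N, time in s.
With the tool pointing down it reaches from about 0.425 to 0.95 m from the base axis. Payload 3.5 kg.
Tool frame: the origin (TCP) lies between the finger pads; the fingertips stand 14 mm ahead of it and the grasp point (between the pads) lies 5 mm behind it; z points along the fingers, y is the line along which they close (so a half turn about z gives the same grasp; the last joint's range is limited). The gripper opens to 85 mm and grips with 20 to 120 N. Pads are 22 mm wide; open, the fingers measure 114 mm over their backs; the gripper's body (76 mm by 85 mm) begins 54 mm behind the grasp point. The pads swing forward as they close: fully open they stand 13 mm farther back than shut.
Start: joints at [-1.371, 0.286, 1.577, -0, 1.279, -0.15], TCP at [0.231, -0.634, 0.245] pointing down, gripper open.
Joint ranges: [-2.77, 2.77], [-0.9, 2.22], [0.21, 2.48], [-1.53, 4.67], [0.24, 2.81], [-2.84, 2.84]. Speed limits (rad/s): [2.79, 2.79, 3.14, 3.14, 3.14, 3.14].

## Interface

Orientations are given as a unit quaternion [x, y, z, w].
In Python, from plant import * gives the robot as it stands.
- The arm moves only by the tool step_arm, never from a script. Its argument "commands" is a list of rows, each an object of numbers: "gripper": the gripper's target within -1 to 1 (shut at 1, half-way at 0, fully open at -1); "x", "y", "z": the shift along the tool's x, y, z in mm; "spin": the turn about the tool's z in degrees. A call has exactly 10 rows; each row shifts and turns the commanded pose from where the row before left it, along the tool's axes as they then stand; what a row does not reach is not made up. A row lasts 1/10 s, in which the tool goes at most 50 mm and 8.59 degrees, less where a joint would pass 70% of its speed; a pose out of reach is approached as far as the arm can. A call with a gripper value outside its range is refused whole. The fingers move at their own pace and stop on an object; "force" is the grip in N (left out, the last holds). Time passes only in rows, so rows that do not move let the fingers close, or fill a call up. It gives the time, the measured TCP pose, the force, the opening and the grip force at its end, in the units of the state.
- get_state(): the state, without advancing time (a new reading comes with each control period).
- read_camera(name): name is "scene" or "top" or "wrist"; returns a dict with "color" (384x512x3 uint8, red, green, blue), "z_map" (384x512 float32, m along the optical axis (not along the pixel's ray), 0 where there is no reading), "fx", "fy", "cx", "cy" (pixels), "eye" and "attitude" of the camera in the world; the wrist camera has in their place "mount" (4x4, takes a point from camera to tool coordinates, whose origin is the TCP and whose axes are the flange's). Camera axes: x right, y up, looking along -z (the intrinsics and any distortion apply to the point x, -y, -z); pixel columns grow to the right and rows downward; lengths in m; the calibration is good to about 2 mm. A picture is of the moment at which its call begins: read the wrist's pose just before it.
- sign_off(): hands the job in; it is judged then, once.
The state is a dict: "time": time; "qpos": joint angles; "dq": joint speeds; "joint_efforts": joint torques, N m; "eef_pos": TCP position; "tcp_rot": TCP orientation; "contact_force": force on the tool from outside, world axes, zero at the start; "wrist_torque": the same for the moment, N m; "opening": opening from 0.0 (shut) to 1.0 (fully open); "finger_force": force on a finger pad.
Only numpy, scipy, OpenCV 4.12 (cv2) and the standard library are available. Lean on these libraries where they do the work, as an engineer would, in place of code of your own. Each camera call takes 0.05 s, during which the arm holds its last target. There are 200 camera calls.

## Task

Reach through the spring flap of the soap dispenser, take out the bar of soap, and set it down gently, flat and lengthwise, in the middle of the chrome soap holder between its two raised ends, then let go. Lower it right onto the ribs rather than dropping it, do not let the bar fall onto the ledge, leave the other toiletries where they stand and the flap shut.

Things in the scene. Friction and masses are not known exactly. Their poses are not given: they have to be found in the camera images.
- dispenser: white and clear soap dispenser, fixed, 96 deep (x) x 158 wide (y) x 107 tall (mm). Origin: centre of its underside on the ledge, z up; its mouth faces its -x. Inner floor 20 above the ledge, 150 wide; front lip 5 high at x = -48 to -43; side walls 54 high in front of x = -23, full height behind; back wall at x = 44. Its roof bars a grip from straight above: come in slanting about 40 degrees.
- mouth (a point): middle of the flap's hinge line, 100 above the ledge, at x = -25, y = 0 of the dispenser (same axes). The clear roof starts here and runs back over the whole bar: x = -23 to 48 of the dispenser, underside 104, top 107 above the ledge
- flap (a joint): grey spring flap, 138 wide, 36 long, 3 thick, hinged at its top edge (point mouth). 0 = shut, leaning out 38 degrees from vertical to the dispenser's -x (edge at x = -47, 72 above the ledge). Grows (rad) as it is pushed in: 0.66 hangs straight down (edge 64 above the ledge, its lowest), limit 1.9. A spring of 1 to 4 N at the edge shuts it when nothing holds it.
- soap_center (a point): cream bar of soap, 60 long (x) x 42 wide (y) x 30 tall, 80 g, loose, flat on the dispenser's floor behind the flap, length nearly along the dispenser's x. The point is its centre (35 above the ledge at the start). Grip across the 42 mm width, some 12 mm in front of (-x) and 9 above centre. To leave past the lip it need rise 6 to 10 mm; over 13 it catches the flap.
- holder_top (a point): chrome soap holder, fixed, 116 long (x) x 84 wide (y): ribbed tray with a raised lip across each short end. The point is the centre of the rib tops, 22 above the ledge, where the bar's underside comes to rest; z up, x along the length. The lips rise 12 above the ribs, inner faces at x = -53 and 53; the long sides are open, nothing there higher than the ribs.
- denture_case: rose plastic denture case with sliding lid, 90 x 65 x 38, bystander; origin at the centre of its underside
- pill_box: round plastic pill box, diameter 66, 26 tall, bystander; origin at the centre of its underside
- nailbrush: wooden nailbrush, 88 x 36 x 28, bristles down, bystander; origin at the centre of its underside
- pump_bottle: amber glass bottle with white pump top, diameter 64, 182 tall, bystander; origin at the centre of its underside
- tooth_mug: white ceramic beaker, diameter 72, 90 tall, bystander; origin at the centre of its underside
- cream_jar: small glass jar with lid, diameter 60, 50 tall, bystander; origin at the centre of its underside
Mind the look-alikes: they are no part of the job. What is shaped like the dispenser but blue is not meant.

How it is judged:
By the outcome, as a careful person would: the job done as asked, in the order asked, and still so for the second after the job is handed in, with the robot touching nothing.
It also fails if it takes over 46 s, if anything falls off the work surface, if the arm or the gripper's body presses on something with over 40 N, if the wrist force passes 120 N, or if a joint passes its speed limit or range.

## Working session

There is one attempt and no reset: what is moved stays moved. The work goes in short steps, Python scripts to look and compute and a tool call to move; the robot and the scene stay as the last step left them, time stands still between calls to the robot, and variables do not carry over. Pictures are saved under pics/ and viewed, at most 10 in all, crops included, and the job is handed in when it is done.

Besides the shell and the picture viewer there is one more tool, called after "Emit:" by a JSON object that holds its "fn" and its "kwargs". step_arm: Moves the arm, as the interface text tells. Its arguments: {"type":"object","properties":{"commands":{"type":"array"},"force":{"type":"number"}},"required":["commands"]}

```bash
ls; mkdir -p pics; cat > h.py <<'E'
import numpy as np, cv2, json
from scipy.spatial.transform import Rotation as R
from plant import *
def cam(n):
    s=get_state(); c=read_camera(n)
    if n=='wrist':
        T=np.eye(4);T[:3,:3]=R.from_quat(s['tcp_rot']).as_matrix();T[:3,3]=s['eef_pos'];M=T@np.array(c['mount'])
        c['E']=M[:3,3];c['A']=M[:3,:3]
    else:
        a=np.array(c['attitude']);c['E']=np.array(c['eye']);c['A']=a if a.shape==(3,3) else R.from_quat(a).as_matrix()
    return c
def ray(c,u,v):
    return c['A']@np.array([(u-c['cx'])/c['fx'],-(v-c['cy'])/c['fy'],-1.])
def onz(c,u,v,z):
    d=ray(c,u,v);return c['E']+d*(z-c['E'][2])/d[2]
def proj(c,p):
    q=c['A'].T@(np.array(p)-c['E']);return c['cx']+c['fx']*q[0]/-q[2], c['cy']-c['fy']*q[1]/-q[2]
def cloud(c):
    v,u=np.mgrid[:384,:512];z=c['z_map']
    q=np.stack([(u-c['cx'])/c['fx']*z,-(v-c['cy'])/c['fy']*z,-z],-1)
    return q@c['A'].T+c['E']
def save(c,n): cv2.imwrite('pics/'+n,c['color'][:,:,::-1])
E
python3 - <<'E'
from h import *
for n in('scene','top'):
    c=cam(n);save(c,n+'1.png');print(n,c['E'],c['A'].round(3).tolist(),c['fx'],c['cx'],c['cy'],[k for k in c])
    np.savez(n+'1.npz',**{k:np.array(v) for k,v in c.items()})
print(get_state())
E
```

```text
pics
scene [1.15771513 0.52340462 1.19786865] [[-0.672, -0.593, 0.444], [0.741, -0.533, 0.408], [-0.005, 0.603, 0.797]] 363.7321700929568 253.99036740794452 187.37780972633553 ['color', 'z_map', 'fx', 'fy', 'cx', 'cy', 'eye', 'attitude', 'E', 'A']
top [ 0.43551108 -0.00276409  1.56320856] [[0.006, 0.998, -0.061], [-1.0, 0.007, 0.022], [0.022, 0.061, 0.998]] 448.42987489296775 264.0680755389804 184.72211654659534 ['color', 'z_map', 'fx', 'fy', 'cx', 'cy', 'eye', 'attitude', 'E', 'A']
{'time': 0.1, 'qpos': array([-1.37097664e+00,  2.87105730e-01,  1.57803102e+00, -1.50150765e-05,
        1.27857206e+00, -1.49985819e-01]), 'dq': array([ 0.00048992, -0.00111825, -0.00211572,  0.00157737,  0.00118628,
       -0.00151982]), 'joint_efforts': array([ 9.30795832e-04, -4.07298160e+01, -2.93698454e+01, -1.28195820e-04,
        3.41523373e-03,  9.05354426e-06]), 'eef_pos': array([ 0.23125429, -0.6335564 ,  0.24406612]), 'tcp_rot': array([ 9.84742536e-01,  1.74014417e-01, -3.35460354e-05, -1.05756911e-03]), 'contact_force': array([ 0.48881999, -0.10220598, -0.12740289]), 'wrist_torque': array([-0.01218631, -0.02166535,  0.0169243 ]), 'finger_force': 0.0, 'opening': 1.007842146728965}
```

View pics/scene1.png

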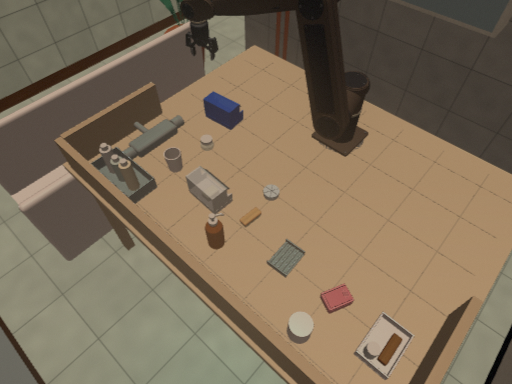

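View pics/top1.png

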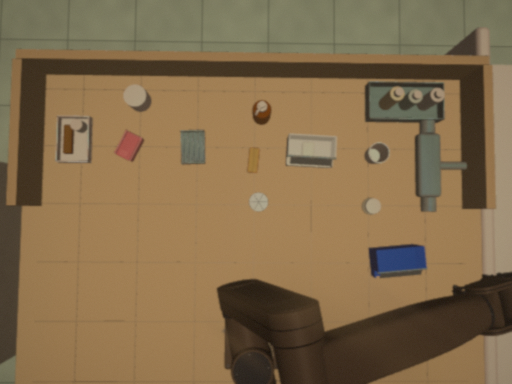

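The scene view shows the white dispenser at (208,190), the holder at (286,258) and the blue decoy at (223,110). The top view shows the dispenser at (311,151) with its mouth facing image-down (world -x), and the holder at (193,147). Next I'll get coarse positions.

Emit:
{"fn": "step_arm", "kwargs": {"commands": [{"z": -45, "spin": 7.6, "gripper": -1}, {"z": -45, "spin": 7.6}, {"z": -45, "spin": 7.6}, {"x": 38, "y": -32}, {"x": 38, "y": -32}, {"x": 38, "y": -32}, {"x": 38, "y": -32}, {"x": 38, "y": -32}, {"x": 38, "y": -32}, {"x": 38, "y": -32}], "force": 40}}

```text
invalid input
```

Emit:
{"fn": "step_arm", "kwargs": {"commands": [{"x": 0, "y": 0, "z": -45, "spin": 7.6, "gripper": -1}, {"x": 0, "y": 0, "z": -45, "spin": 7.6, "gripper": -1}, {"x": 0, "y": 0, "z": -45, "spin": 7.6, "gripper": -1}, {"x": 38, "y": -32, "z": 0, "spin": 0, "gripper": -1}, {"x": 38, "y": -32, "z": 0, "spin": 0, "gripper": -1}, {"x": 38, "y": -32, "z": 0, "spin": 0, "gripper": -1}, {"x": 38, "y": -32, "z": 0, "spin": 0, "gripper": -1}, {"x": 38, "y": -32, "z": 0, "spin": 0, "gripper": -1}, {"x": 38, "y": -32, "z": 0, "spin": 0, "gripper": -1}, {"x": 38, "y": -32, "z": 0, "spin": 0, "gripper": -1}], "force": 40}}

```text
time: 1.1
eef_pos: [0.5091, -0.4215, 0.3797]
tcp_rot: [1.0, -0.024, -0.0, -0.0]
contact_force: [-0.8, -1.0, 0.6]
opening: 0.999
finger_force: 0.0
```

Emit:
{"fn": "step_arm", "kwargs": {"commands": [{"x": 38, "y": -32, "z": 0, "spin": 0, "gripper": -1}, {"x": 38, "y": -32, "z": 0, "spin": 0, "gripper": -1}, {"x": 38, "y": -32, "z": 0, "spin": 0, "gripper": -1}, {"x": 38, "y": -32, "z": 0, "spin": 0, "gripper": -1}, {"x": 38, "y": -32, "z": 0, "spin": 0, "gripper": -1}, {"x": 38, "y": -32, "z": 0, "spin": 0, "gripper": -1}, {"x": 38, "y": -32, "z": 0, "spin": 0, "gripper": -1}, {"x": 38, "y": -32, "z": 0, "spin": 0, "gripper": -1}, {"x": 38, "y": -32, "z": 0, "spin": 0, "gripper": -1}, {"x": 38, "y": -32, "z": 0, "spin": 0, "gripper": -1}]}}

```text
time: 2.1
eef_pos: [0.9037, -0.1203, 0.3796]
tcp_rot: [1.0, -0.024, -0.0, -0.0]
contact_force: [1.5, -0.2, -0.3]
opening: 1.0
finger_force: 0.0
```

Emit:
{"fn": "step_arm", "kwargs": {"commands": [{"x": 45, "y": 0, "z": 0, "spin": 0, "gripper": -1}, {"x": 45, "y": 0, "z": 0, "spin": 0, "gripper": -1}, {"x": 45, "y": 0, "z": 0, "spin": 0, "gripper": -1}, {"x": 45, "y": 0, "z": 0, "spin": 0, "gripper": -1}, {"x": 45, "y": 0, "z": 0, "spin": 0, "gripper": -1}, {"x": 45, "y": 0, "z": 0, "spin": 0, "gripper": -1}, {"x": 45, "y": 0, "z": 0, "spin": 0, "gripper": -1}, {"x": 45, "y": 0, "z": 0, "spin": 0, "gripper": -1}, {"x": 45, "y": 0, "z": 0, "spin": 0, "gripper": -1}, {"x": 45, "y": 0, "z": 0, "spin": 0, "gripper": -1}]}}

```text
time: 3.1
eef_pos: [1.0142, -0.1054, 0.3068]
tcp_rot: [0.994, -0.024, 0.108, 0.01]
contact_force: [0.0, -0.3, 0.2]
opening: 1.0
finger_force: 0.0
```

The out-of-reach moves do tilt the tool, by 12° and in the wanted direction. I'll carry on that way.

Emit:
{"fn": "step_arm", "kwargs": {"commands": [{"x": 45, "y": 0, "z": -15, "spin": 0, "gripper": -1}, {"x": 45, "y": 0, "z": -15, "spin": 0, "gripper": -1}, {"x": 45, "y": 0, "z": -15, "spin": 0, "gripper": -1}, {"x": 45, "y": 0, "z": -15, "spin": 0, "gripper": -1}, {"x": 45, "y": 0, "z": -15, "spin": 0, "gripper": -1}, {"x": 45, "y": 0, "z": -15, "spin": 0, "gripper": -1}, {"x": 45, "y": 0, "z": -15, "spin": 0, "gripper": -1}, {"x": 45, "y": 0, "z": -15, "spin": 0, "gripper": -1}, {"x": 45, "y": 0, "z": -15, "spin": 0, "gripper": -1}, {"x": 45, "y": 0, "z": -15, "spin": 0, "gripper": -1}]}}

```text
time: 4.1
eef_pos: [1.0233, -0.0856, 0.4559]
tcp_rot: [0.972, -0.023, 0.233, 0.018]
contact_force: [0.1, 0.8, -0.5]
opening: 1.001
finger_force: 0.0
```

```bash
python3 - <<'E'
from h import *
s=get_state();m=R.from_quat(s['tcp_rot']).as_matrix();print(s['time'],s['eef_pos'].round(3),s['qpos'].round(3));print(m.round(3))
c=cam('wrist');save(c,'w1.png');print(np.array(c['mount']).round(3).tolist())
E
```

```text
4.1 [ 1.023 -0.086  0.456] [-0.191  0.996  0.211  0.041  1.464  1.432]
[[ 0.89  -0.053  0.453]
 [-0.036 -0.998 -0.046]
 [ 0.454  0.025 -0.89 ]]
[[0.0, 0.953, 0.304, 0.078], [1.0, -0.0, -0.0, -0.001], [-0.0, 0.304, -0.953, -0.128], [0.0, 0.0, 0.0, 1.0]]
```

Emit:
{"fn": "step_arm", "kwargs": {"commands": [{"x": 45, "y": 0, "z": -15, "spin": 0, "gripper": -1}, {"x": 45, "y": 0, "z": -15, "spin": 0, "gripper": -1}, {"x": 45, "y": 0, "z": -15, "spin": 0, "gripper": -1}, {"x": 45, "y": 0, "z": -15, "spin": 0, "gripper": -1}, {"x": 45, "y": 0, "z": -15, "spin": 0, "gripper": -1}, {"x": 45, "y": 0, "z": -15, "spin": 0, "gripper": -1}, {"x": 45, "y": 0, "z": -10, "spin": 0, "gripper": -1}, {"x": 45, "y": 0, "z": -10, "spin": 0, "gripper": -1}, {"x": 45, "y": 0, "z": -10, "spin": 0, "gripper": -1}, {"x": 45, "y": 0, "z": -10, "spin": 0, "gripper": -1}]}}

```text
time: 5.15
eef_pos: [0.9976, -0.0687, 0.6211]
tcp_rot: [0.936, -0.021, 0.35, 0.024]
contact_force: [0.0, 0.1, 0.1]
opening: 1.0
finger_force: 0.0
```

```bash
python3 - <<'E'
from h import *
s=get_state();m=R.from_quat(s['tcp_rot']).as_matrix();print(s['time'],s['eef_pos'].round(3),s['qpos'].round(3));print(m.round(3))
E
```

```text
5.15 [ 0.998 -0.069  0.621] [-0.184  0.844  0.211  0.061  1.372  1.443]
[[ 0.755 -0.057  0.654]
 [-0.023 -0.998 -0.061]
 [ 0.656  0.031 -0.754]]
```

Emit:
{"fn": "step_arm", "kwargs": {"commands": [{"x": -46, "y": 12, "z": -6, "spin": 0, "gripper": -1}, {"x": -46, "y": 12, "z": -6, "spin": 0, "gripper": -1}, {"x": -46, "y": 12, "z": -6, "spin": 0, "gripper": -1}, {"x": -46, "y": 12, "z": -6, "spin": 0, "gripper": -1}, {"x": -46, "y": 12, "z": -6, "spin": 0, "gripper": -1}, {"x": -46, "y": 12, "z": -6, "spin": 0, "gripper": -1}, {"x": -46, "y": 12, "z": -6, "spin": 0, "gripper": -1}, {"x": -46, "y": 12, "z": -6, "spin": 0, "gripper": -1}, {"x": -46, "y": 12, "z": -6, "spin": 0, "gripper": -1}, {"x": -46, "y": 12, "z": -6, "spin": 0, "gripper": -1}]}}

```text
time: 6.15
eef_pos: [0.6404, -0.1677, 0.3932]
tcp_rot: [0.936, -0.021, 0.35, 0.025]
contact_force: [0.4, 0.2, 0.0]
opening: 1.001
finger_force: 0.0
```

```bash
python3 - <<'E'
from h import *
s=get_state();m=R.from_quat(s['tcp_rot']).as_matrix();print(s['time'],s['eef_pos'].round(3),s['qpos'].round(3));print(m.round(3))
c=cam('wrist');save(c,'w2.png');np.savez('w2.npz',**{k:np.array(v) for k,v in c.items()})
print(c['E'],proj(c,[.644,-.192,.1]))
E
```

```text
6.15 [ 0.64  -0.168  0.393] [-0.505 -0.142  1.866  0.384  0.781  0.925]
[[ 0.754 -0.056  0.654]
 [-0.021 -0.998 -0.06 ]
 [ 0.656  0.032 -0.754]]
[ 0.61484282 -0.1610069   0.5410031 ] (np.float64(268.1264302601036), np.float64(304.93776340598123))
```

View pics/w2.png

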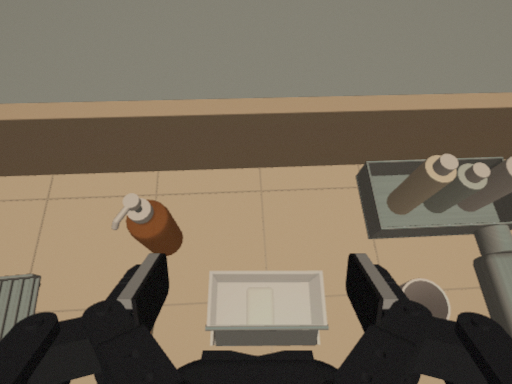

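The dispenser (210-325, 272-345) sits between the fingers. The bar shows through the roof at (260,305), and the flap's side is partly hidden by the gripper. I'll back off a little and take a second view.

Emit:
{"fn": "step_arm", "kwargs": {"commands": [{"x": -37, "y": 8, "z": -3, "spin": 0, "gripper": -1}, {"x": -37, "y": 8, "z": -3, "spin": 0, "gripper": -1}, {"x": -37, "y": 8, "z": -3, "spin": 0, "gripper": -1}, {"x": 0, "y": 0, "z": 0, "spin": 0, "gripper": -1}, {"x": 0, "y": 0, "z": 0, "spin": 0, "gripper": -1}, {"x": 0, "y": 0, "z": 0, "spin": 0, "gripper": -1}, {"x": 0, "y": 0, "z": 0, "spin": 0, "gripper": -1}, {"x": 0, "y": 0, "z": 0, "spin": 0, "gripper": -1}, {"x": 0, "y": 0, "z": 0, "spin": 0, "gripper": -1}, {"x": 0, "y": 0, "z": 0, "spin": 0, "gripper": -1}]}}

```text
time: 7.2
eef_pos: [0.5515, -0.1886, 0.3287]
tcp_rot: [0.936, -0.02, 0.349, 0.024]
contact_force: [0.1, 0.2, 0.2]
opening: 1.003
finger_force: 0.0
```

```bash
python3 - <<'E'
from h import *
s=get_state();m=R.from_quat(s['tcp_rot']).as_matrix();print(s['time'],s['eef_pos'].round(3),s['qpos'].round(3));print(m.round(3))
c=cam('wrist');np.savez('w3.npz',**{k:np.array(v) for k,v in c.items()})
u,v=proj(c,[.644,-.192,.1]);print(c['E'],u,v)
x0,y0=int(u)-100,max(0,int(v)-75);im=c['color'][y0:y0+150,x0:x0+200,::-1];print(x0,y0)
cv2.imwrite('pics/w3.png',cv2.resize(im,None,fx=4,fy=4,interpolation=2))
E
```

```text
7.2 [ 0.552 -0.189  0.329] [-0.648 -0.293  2.108  0.525  0.764  0.687]
[[ 0.755 -0.055  0.653]
 [-0.021 -0.998 -0.059]
 [ 0.655  0.031 -0.755]]
[ 0.52613167 -0.18196586  0.47649499] 250.4758187556053 228.2376081220923
150 153
```

View pics/w3.png

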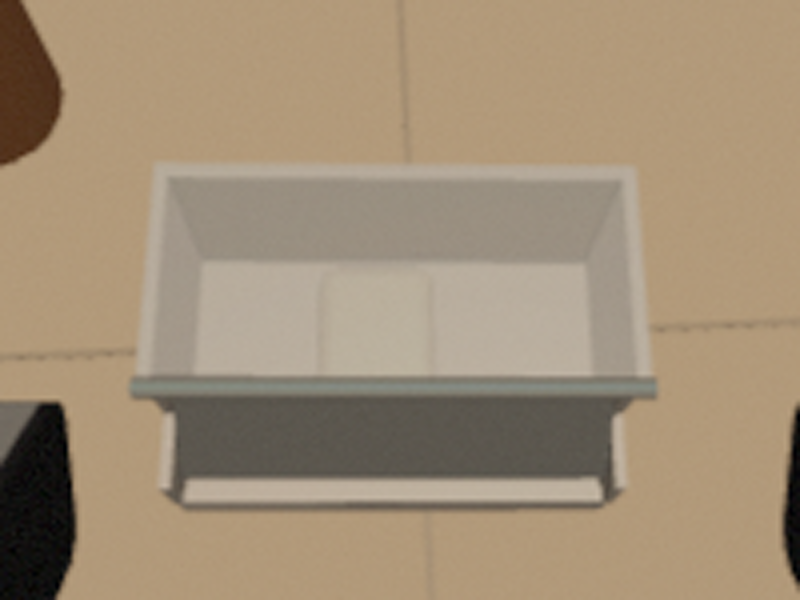

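In this crop (offset 150,153, ×4) the roof's back corners are at (155,165) and (637,167), and its front corners at (132,380) and (657,380). The bar's left and right edges are at x=320 and 432, and its back edge at y=268. I'll crop the earlier view too, so I can triangulate.

```bash
python3 - <<'E'
from h import *
c={k:v for k,v in np.load('w2.npz').items()}
cv2.imwrite('pics/w2c.png',cv2.resize(c['color'][255:355,195:340,::-1],None,fx=5,fy=5,interpolation=2))
c={k:v for k,v in np.load('w3.npz').items()}
f=lambda x,y,z:onz(c,150+x/4,153+y/4,z)
q=[f(155,165,.107),f(637,167,.107),f(657,380,.107),f(132,380,.107)]
for p in q:print(p.round(4))
for i in range(4):print(np.linalg.norm(q[i]-q[(i+1)%4]).round(4), end=' ')
print()
for p in ((320,300),(432,300),(318,370),(434,370),(375,268)):print(p,f(*p,.05).round(4))
P=cloud(c);print('depth roof',P[153+70,250],P[153+75,230],P[153+42,250])
E
```

```text
[ 0.6915 -0.1137  0.107 ]
[ 0.6843 -0.2713  0.107 ]
[ 0.613  -0.2688  0.107 ]
[ 0.6206 -0.1091  0.107 ]
0.1578 0.0713 0.1599 0.0711 
(320, 300) [ 0.6613 -0.1639  0.05  ]
(432, 300) [ 0.6595 -0.2042  0.05  ]
(318, 370) [ 0.6357 -0.1627  0.05  ]
(434, 370) [ 0.6337 -0.2035  0.05  ]
(375, 268) [ 0.6726 -0.1841  0.05  ]
depth roof [ 0.64829188 -0.19150236  0.10825136] [ 0.6433925  -0.16627587  0.10660338] [ 0.68716602 -0.19330248  0.1069655 ]
```

View pics/w2c.png

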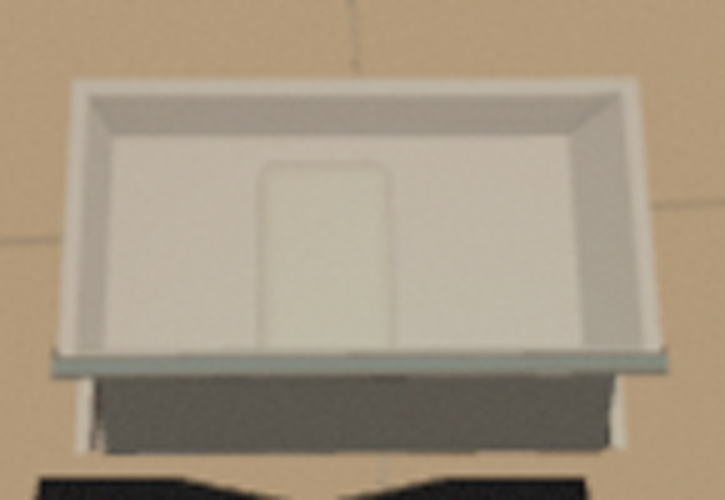

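```bash
cat >> h.py <<'E'
def ld(n): return {k:v for k,v in np.load(n).items()}
def tri(c1,p1,c2,p2):
    d1,d2=[ray(c,*p) for c,p in((c1,p1),(c2,p2))];t=np.linalg.lstsq(np.c_[d1,-d2],c2['E']-c1['E'],rcond=None)[0]
    a,b=c1['E']+t[0]*d1,c2['E']+t[1]*d2;return (a+b)/2,np.linalg.norm(a-b)
def totool(d):
    return R.from_quat(get_state()['tcp_rot']).as_matrix().T@np.array(d)*1000
E
python3 - <<'E'
from h import *
a,b=ld('w2.npz'),ld('w3.npz')
A=lambda x,y:(195+x/5,255+y/5)
B=lambda x,y:(150+x/4,153+y/4)
for n,p,q in(('bl',(73,78),(155,165)),('br',(637,78),(637,167)),('fl',(55,350),(132,380)),('fr',(662,350),(657,380)),('soap back L',(262,163),(322,268)),('soap back R',(390,163),(430,268))):
    print(n,*[np.round(v,4) for v in tri(a,A(*p),b,B(*q))])
for p in((326,163),(260,300),(392,300)):print(onz(a,*A(*p),.05).round(4))
s=np.array([.643,-.1836,.035])
ax=np.array([.999,-.044,0])
m=R.from_quat(get_state()['tcp_rot']).as_matrix()
t=s-.017*ax+[0,0,.0095]+.005*m[:,2]
print('target',t,'move',totool(t-get_state()['eef_pos']))
E
```

```text
bl [ 0.6935 -0.113   0.1026] 0.0002
br [ 0.6853 -0.2716  0.1046] 0.0005
fl [ 0.6233 -0.1076  0.0968] 0.001
fr [ 0.6146 -0.2698  0.1001] 0.0012
soap back L [ 0.6744 -0.1651  0.0474] 0.0007
soap back R [ 0.6723 -0.2046  0.0486] 0.0007
[ 0.6732 -0.1851  0.05  ]
[ 0.6348 -0.1631  0.05  ]
[ 0.6327 -0.2024  0.05  ]
target [ 0.629282   -0.18314921  0.04072489] move [-129.79139555  -18.59706001  267.85499625]
```

Emit:
{"fn": "step_arm", "kwargs": {"commands": [{"x": -21.5, "y": -3, "z": 29.5, "spin": 0, "gripper": -0.55}, {"x": -21.5, "y": -3, "z": 29.5, "spin": 0, "gripper": -0.55}, {"x": -21.5, "y": -3, "z": 29.5, "spin": 0, "gripper": -0.55}, {"x": -21.5, "y": -3, "z": 29.5, "spin": 0, "gripper": -0.55}, {"x": -21.5, "y": -3, "z": 29.5, "spin": 0, "gripper": -0.55}, {"x": -21.5, "y": -3, "z": 29.5, "spin": 0, "gripper": -0.55}, {"x": 0, "y": 0, "z": 0, "spin": 0, "gripper": -0.55}, {"x": 0, "y": 0, "z": 0, "spin": 0, "gripper": -0.55}, {"x": 0, "y": 0, "z": 0, "spin": 0, "gripper": -0.55}, {"x": 0, "y": 0, "z": 0, "spin": 0, "gripper": -0.55}]}}

```text
time: 8.25
eef_pos: [0.5717, -0.1795, 0.113]
tcp_rot: [0.936, -0.02, 0.351, 0.026]
contact_force: [-0.6, 0.6, 0.9]
opening: 0.773
finger_force: 0.0
```

```bash
python3 - <<'E'
from h import *
s=get_state();m=R.from_quat(s['tcp_rot']).as_matrix();print(s['time'],s['eef_pos'].round(4),s['qpos'].round(3),s['opening']);print(m.round(3))
c=cam('wrist');save(c,'w4.png');np.savez('w4.npz',**{k:np.array(v) for k,v in c.items()})
t=np.array([.644,-.183,.035])-.017*np.array([.999,-.044,0])+[0,0,.0095]+.005*m[:,2]
print(t,totool(t-s['eef_pos']))
# finger tips in tool frame from depth
P=cloud(c);T=(P-s['eef_pos'])@m*1000
k=(abs(T[...,0])<14)&(abs(T[...,1])<60)&(T[...,2]>-60)&(T[...,2]<25)&(c['z_map']>0)
for g in(-1,1):
    p=T[k&(T[...,1]*g>0)];
    if len(p):print(len(p),p.min(0).round(1),p.max(0).round(1))
E
```

```text
8.25 [ 0.5717 -0.1795  0.113 ] [-0.603  0.046  2.245  1.046  0.38   0.109] 0.7728863174047377
[[ 0.752 -0.056  0.656]
 [-0.02  -0.998 -0.062]
 [ 0.658  0.034 -0.752]]
[ 0.63029817 -0.1825619   0.04073996] [-3.36881945 -2.6449338  93.01332847]
8123 [-13.4 -60.  -60. ] [14.  -1.4  8.4]
8441 [-12.7   0.3 -60. ] [13.9 60.   7.8]
```

View pics/w4.png

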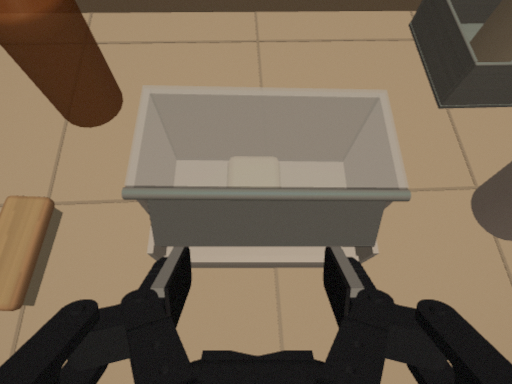

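The mouth is centred between the fingers (about 178 and 340) and the bar lies at about (254,175) behind the flap. Going in along the slant.

Emit:
{"fn": "step_arm", "kwargs": {"commands": [{"x": -4.5, "y": -2.5, "z": 10, "spin": 0, "gripper": -0.55}, {"x": 0, "y": 0, "z": 10, "spin": 0, "gripper": -0.55}, {"x": 0, "y": 0, "z": 10, "spin": 0, "gripper": -0.55}, {"x": 0, "y": 0, "z": 10, "spin": 0, "gripper": -0.55}, {"x": 0, "y": 0, "z": 10, "spin": 0, "gripper": -0.55}, {"x": 0, "y": 0, "z": 10, "spin": 0, "gripper": -0.55}, {"x": 0, "y": 0, "z": 10, "spin": 0, "gripper": -0.55}, {"x": 0, "y": 0, "z": 10, "spin": 0, "gripper": -0.55}, {"x": 0, "y": 0, "z": 5, "spin": 0, "gripper": -0.55}, {"x": 0, "y": 0, "z": 0, "spin": 0, "gripper": -0.55}]}}

```text
time: 9.3
eef_pos: [0.6226, -0.1812, 0.0427]
tcp_rot: [0.937, -0.021, 0.349, 0.024]
contact_force: [-2.3, -0.1, -1.0]
opening: 0.771
finger_force: 1.2
```

```bash
python3 - <<'E'
from h import *
s=get_state();m=R.from_quat(s['tcp_rot']).as_matrix();print(s['time'],s['eef_pos'].round(4),s['qpos'].round(3),s['contact_force']);print(m.round(3))
c=cam('wrist');save(c,'w5.png');np.savez('w5.npz',**{k:np.array(v) for k,v in c.items()})
t=np.array([.644,-.183,.035])-.017*np.array([.999,-.044,0])+[0,0,.0095]+.005*m[:,2]
print(t,totool(t-s['eef_pos']))
E
```

```text
9.3 [ 0.6226 -0.1812  0.0427] [-0.546  0.289  2.134  1.388  0.297 -0.209] [-2.28060688 -0.05836901 -0.96534454]
[[ 0.755 -0.056  0.653]
 [-0.022 -0.998 -0.06 ]
 [ 0.655  0.031 -0.755]]
[ 0.63028165 -0.18255319  0.0407249 ] [4.56245543 0.90223571 6.61954519]
```

View pics/w5.png

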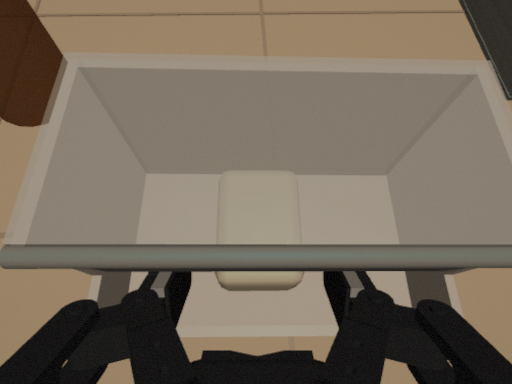

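The flap is swung in and the fingers (175 and 340) straddle the bar, which spans x 217-301 and y 170-290. I'll check the bar's position from here.

```bash
python3 - <<'E'
from h import *
c=ld('w5.npz')
for p,z in(((259,170),.048),((259,290),.035),((217,220),.047),((301,220),.047),((215,275),.04),((304,275),.04)):print(p,onz(c,*p,z).round(4))
print('roof front edge',onz(c,258,245,.107),onz(c,258,270,.104))
E
```

```text
(259, 170) [ 0.6734 -0.1843  0.048 ]
(259, 290) [ 0.6144 -0.1814  0.035 ]
(217, 220) [ 0.6471 -0.1622  0.047 ]
(301, 220) [ 0.6452 -0.2035  0.047 ]
(215, 275) [ 0.6218 -0.1605  0.04  ]
(304, 275) [ 0.6196 -0.2032  0.04  ]
roof front edge [ 0.61842162 -0.17861879  0.107     ] [ 0.61211812 -0.17836179  0.104     ]
```

Emit:
{"fn": "step_arm", "kwargs": {"commands": [{"x": 1.5, "y": 0.5, "z": 2, "spin": 0, "gripper": -0.55}, {"x": 1.5, "y": 0.5, "z": 2, "spin": 0, "gripper": -0.55}, {"x": 0.5, "y": 0, "z": 0.5, "spin": 0, "gripper": -0.3}, {"x": 0, "y": 0, "z": 0, "spin": 0, "gripper": 0}, {"x": 0, "y": 0, "z": 0, "spin": 0, "gripper": 0.5}, {"x": 0, "y": 0, "z": 0, "spin": 0, "gripper": 1}, {"x": 0, "y": 0, "z": 0, "spin": 0, "gripper": 1}, {"x": 0, "y": 0, "z": 0, "spin": 0, "gripper": 1}, {"x": 0, "y": 0, "z": 0, "spin": 0, "gripper": 1}, {"x": 0, "y": 0, "z": 0, "spin": 0, "gripper": 1}], "force": 45}}

```text
time: 10.35
eef_pos: [0.6283, -0.1828, 0.0421]
tcp_rot: [0.936, -0.021, 0.35, 0.025]
contact_force: [-4.8, -2.6, 4.6]
opening: 0.486
finger_force: 46.8
```

Emit:
{"fn": "step_arm", "kwargs": {"commands": [{"x": 1, "y": 0, "z": -1.2, "spin": 0, "gripper": 1}, {"x": 1, "y": 0, "z": -1.2, "spin": 0, "gripper": 1}, {"x": 1, "y": 0, "z": -1.2, "spin": 0, "gripper": 1}, {"x": 1, "y": 0, "z": -1.2, "spin": 0, "gripper": 1}, {"x": 1.2, "y": 0, "z": -1.3, "spin": 0, "gripper": 1}, {"x": 0, "y": 0, "z": 0, "spin": 0, "gripper": 1}, {"x": 0, "y": 0, "z": 0, "spin": 0, "gripper": 1}, {"x": 0, "y": 0, "z": 0, "spin": 0, "gripper": 1}, {"x": 0, "y": 0, "z": 0, "spin": 0, "gripper": 1}, {"x": 0, "y": 0, "z": 0, "spin": 0, "gripper": 1}]}}

```text
time: 11.35
eef_pos: [0.6283, -0.1818, 0.0499]
tcp_rot: [0.936, -0.02, 0.349, 0.024]
contact_force: [-1.8, 2.3, -3.6]
opening: 0.483
finger_force: 48.3
```

```bash
python3 - <<'E'
from h import *
s=get_state();m=R.from_quat(s['tcp_rot']).as_matrix();print(s['time'],s['eef_pos'].round(4),s['qpos'].round(3),s['contact_force']);print(m.round(3))
c=cam('wrist');np.savez('w6.npz',**{k:np.array(v) for k,v in c.items()})
cv2.imwrite('pics/w6.png',cv2.resize(c['color'][150:330,130:390,::-1],None,fx=3,fy=3))
E
```

```text
11.35 [ 0.6283 -0.1818  0.0499] [-0.542  0.284  2.122  1.334  0.299 -0.151] [-1.84219505  2.26553814 -3.58731681]
[[ 0.755 -0.055  0.653]
 [-0.021 -0.998 -0.059]
 [ 0.655  0.031 -0.755]]
```

View pics/w6.png

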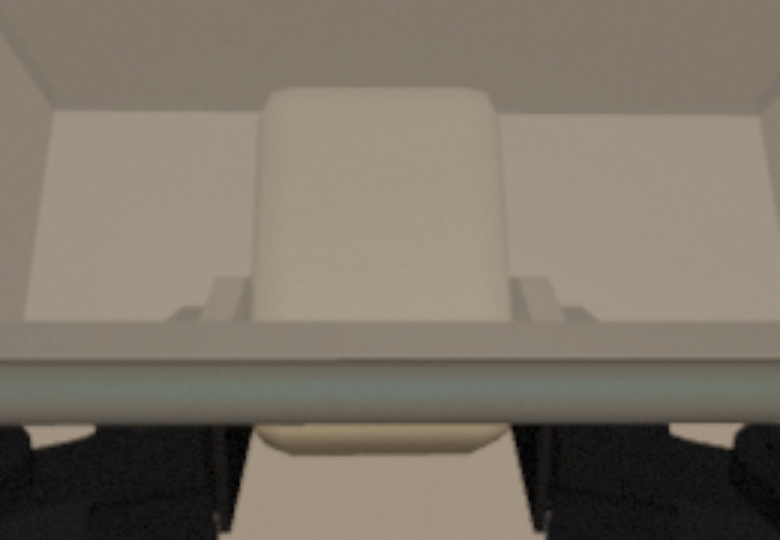

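The bar is gripped between the pads. Its back edge is at crop y=88 and its front at 453. I'll check that it rose flat.

```bash
python3 - <<'E'
from h import *
c=ld('w6.npz')
for d in(0,.008):print('back',proj(c,[.6734,-.1843,.048+d]),'front',proj(c,[.6144,-.1814,.035+d]))
print('seen back y',150+88/3,'front y',150+453/3)
print('pull 130 -x:',totool([-.13,.006,0]),'up:',totool([0,0,.1]))
E
```

```text
back (np.float64(257.86872476247663), np.float64(185.6918696640441)) front (np.float64(257.7830671930471), np.float64(303.51328433153077))
back (np.float64(258.394874803622), np.float64(179.02378272241475)) front (np.float64(258.34583855692404), np.float64(302.21987491122934))
seen back y 179.33333333333334 front y 301.0
pull 130 -x: [-98.27063976   1.16951552 -85.30834422] up: [ 65.54438917   3.08585913 -75.46131805]
```

Emit:
{"fn": "step_arm", "kwargs": {"commands": [{"x": -6, "y": 0, "z": -5.2, "spin": 0, "gripper": 1}, {"x": -6, "y": 0, "z": -5.2, "spin": 0, "gripper": 1}, {"x": -6, "y": 0, "z": -5.2, "spin": 0, "gripper": 1}, {"x": -6, "y": 0, "z": -5.2, "spin": 0, "gripper": 1}, {"x": -6, "y": 0, "z": -5.2, "spin": 0, "gripper": 1}, {"x": -6, "y": 0, "z": -5.2, "spin": 0, "gripper": 1}, {"x": -6, "y": 0, "z": -5.2, "spin": 0, "gripper": 1}, {"x": 0, "y": 0, "z": 0, "spin": 0, "gripper": 1}, {"x": 0, "y": 0, "z": 0, "spin": 0, "gripper": 1}, {"x": 0, "y": 0, "z": 0, "spin": 0, "gripper": 1}]}}

```text
time: 12.4
eef_pos: [0.5728, -0.1791, 0.0497]
tcp_rot: [0.936, -0.021, 0.349, 0.024]
contact_force: [0.1, 0.4, -0.1]
opening: 0.486
finger_force: 46.4
```

```bash
python3 - <<'E'
from h import *
s=get_state();m=R.from_quat(s['tcp_rot']).as_matrix();print(s['time'],s['eef_pos'].round(4),s['qpos'].round(3),s['contact_force'],s['opening']);print(m.round(3))
E
```

```text
12.4 [ 0.5728 -0.1791  0.0497] [-0.601  0.187  2.247  1.398  0.331 -0.264] [ 0.11771187  0.43140366 -0.1308241 ] 0.48633066093457
[[ 0.755 -0.055  0.653]
 [-0.022 -0.998 -0.06 ]
 [ 0.655  0.031 -0.755]]
```

Emit:
{"fn": "step_arm", "kwargs": {"commands": [{"x": -6, "y": 0, "z": -5.2, "spin": 0, "gripper": 1}, {"x": -6, "y": 0, "z": -5.2, "spin": 0, "gripper": 1}, {"x": -6, "y": 0, "z": -5.2, "spin": 0, "gripper": 1}, {"x": -6, "y": 0, "z": -5.2, "spin": 0, "gripper": 1}, {"x": -6, "y": 0, "z": -5.2, "spin": 0, "gripper": 1}, {"x": 10, "y": 0, "z": -15, "spin": 0, "gripper": 1}, {"x": 18, "y": 0, "z": -23, "spin": 0, "gripper": 1}, {"x": 20, "y": 0, "z": -23, "spin": 0, "gripper": 1}, {"x": 20, "y": 0, "z": -23, "spin": 0, "gripper": 1}, {"x": 20, "y": 0, "z": -23, "spin": 0, "gripper": 1}]}}

```text
time: 13.4
eef_pos: [0.5286, -0.172, 0.1887]
tcp_rot: [0.937, -0.021, 0.349, 0.024]
contact_force: [0.8, -0.8, -1.7]
opening: 0.483
finger_force: 46.4
```

```bash
python3 - <<'E'
from h import *
s=get_state();m=R.from_quat(s['tcp_rot']).as_matrix();print(s['time'],s['eef_pos'].round(4),s['qpos'].round(3),s['contact_force'],s['opening']);print(m.round(3))
c=ld('top1.npz')
# holder in top view by colour & height
P=cloud(c);im=c['color'].astype(int);b=im[...,2]-im[...,0]
k=np.zeros((384,512),np.uint8);k[115:180,165:222]=(b[115:180,165:222]>-15)
r=cv2.minAreaRect(cv2.findNonZero(k));print(r)
for p in cv2.boxPoints(r):print(onz(c,*p,.022).round(3))
E
```

```text
13.4 [ 0.5286 -0.172   0.1887] [-0.649 -0.202  2.304  0.753  0.532  0.404] [ 0.81392277 -0.81993818 -1.70841375] 0.4833525065551463
[[ 0.756 -0.056  0.652]
 [-0.022 -0.998 -0.06 ]
 [ 0.654  0.031 -0.756]]
((192.5, 146.5), (29.0, 21.0), 90.0)
[0.71  0.248 0.022]
[0.711 0.176 0.022]
[0.61  0.174 0.022]
[0.609 0.247 0.022]
```

Emit:
{"fn": "step_arm", "kwargs": {"commands": [{"x": 11, "y": -46, "z": -10.5, "spin": 0, "gripper": 1}, {"x": 11, "y": -46, "z": -10.5, "spin": 0, "gripper": 1}, {"x": 11, "y": -46, "z": -10.5, "spin": 0, "gripper": 1}, {"x": 11, "y": -46, "z": -10.5, "spin": 0, "gripper": 1}, {"x": 11, "y": -46, "z": -10.5, "spin": 0, "gripper": 1}, {"x": 11, "y": -46, "z": -10.5, "spin": 0, "gripper": 1}, {"x": 11, "y": -46, "z": -10.5, "spin": 0, "gripper": 1}, {"x": 11, "y": -46, "z": -10.5, "spin": 0, "gripper": 1}, {"x": 0, "y": 0, "z": 0, "spin": 0, "gripper": 1}, {"x": 0, "y": 0, "z": 0, "spin": 0, "gripper": 1}]}}

```text
time: 14.4
eef_pos: [0.5595, 0.179, 0.2908]
tcp_rot: [0.937, -0.019, 0.347, 0.024]
contact_force: [-0.0, -1.5, -1.9]
opening: 0.481
finger_force: 46.4
```

```bash
python3 - <<'E'
from h import *
s=get_state();m=R.from_quat(s['tcp_rot']).as_matrix();print(s['time'],s['eef_pos'].round(4),s['qpos'].round(3),s['contact_force'],s['opening']);print(m.round(3))
c=cam('wrist');np.savez('w7.npz',**{k:np.array(v) for k,v in c.items()})
u,v=proj(c,[.66,.21,.022]);print(u,v)
x0,y0=150,150
cv2.imwrite('pics/w7.png',cv2.resize(c['color'][150:330,150:370,::-1],None,fx=3.3,fy=3.3,interpolation=2))
E
```

```text
14.4 [0.5595 0.179  0.2908] [ 0.216 -0.221  2.118 -0.36   0.587  2.061] [-0.01728665 -1.50336337 -1.89072645] 0.48128110032832205
[[ 0.759 -0.052  0.649]
 [-0.02  -0.998 -0.058]
 [ 0.651  0.031 -0.758]]
225.50489649748334 231.3027258567655
```

View pics/w7.png

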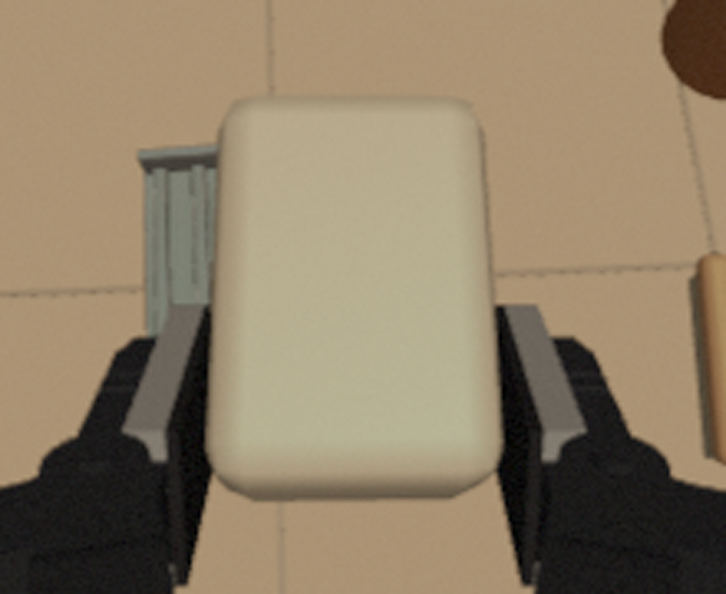

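The held bar hides most of the holder, with only its left corner showing at (140,150). I'll shift sideways for two clear views of it.

Emit:
{"fn": "step_arm", "kwargs": {"commands": [{"x": 0, "y": 43, "z": 0, "spin": 0, "gripper": 1}, {"x": 0, "y": 43, "z": 0, "spin": 0, "gripper": 1}, {"x": 0, "y": 43, "z": 0, "spin": 0, "gripper": 1}, {"x": 0, "y": 0, "z": 0, "spin": 0, "gripper": 1}, {"x": 0, "y": 0, "z": 0, "spin": 0, "gripper": 1}, {"x": 0, "y": 0, "z": 0, "spin": 0, "gripper": 1}, {"x": 0, "y": 0, "z": 0, "spin": 0, "gripper": 1}, {"x": 0, "y": 0, "z": 0, "spin": 0, "gripper": 1}, {"x": 0, "y": 0, "z": 0, "spin": 0, "gripper": 1}, {"x": 0, "y": 0, "z": 0, "spin": 0, "gripper": 1}]}}

```text
time: 15.45
eef_pos: [0.5533, 0.05, 0.295]
tcp_rot: [0.937, -0.02, 0.347, 0.024]
contact_force: [-0.1, -0.3, -1.0]
opening: 0.486
finger_force: 46.5
```

```bash
python3 - <<'E'
from h import *
s=get_state();print(s['time'],s['eef_pos'].round(4),s['tcp_rot'])
c=cam('wrist');np.savez('w8.npz',**{k:np.array(v) for k,v in c.items()})
print(proj(c,[.66,.21,.022]))
E
```

```text
15.45 [0.5533 0.05   0.295 ] [ 0.93724654 -0.01967234  0.347316    0.02352692]
(np.float64(133.15504517136293), np.float64(232.01896293068376))
```

Emit:
{"fn": "step_arm", "kwargs": {"commands": [{"x": 0, "y": -48, "z": 0, "spin": 0, "gripper": 1}, {"x": 0, "y": -48, "z": 0, "spin": 0, "gripper": 1}, {"x": 0, "y": -48, "z": 0, "spin": 0, "gripper": 1}, {"x": 0, "y": -48, "z": 0, "spin": 0, "gripper": 1}, {"x": 0, "y": -48, "z": 0, "spin": 0, "gripper": 1}, {"x": 0, "y": -35, "z": 0, "spin": 0, "gripper": 1}, {"x": 0, "y": 0, "z": 0, "spin": 0, "gripper": 1}, {"x": 0, "y": 0, "z": 0, "spin": 0, "gripper": 1}, {"x": 0, "y": 0, "z": 0, "spin": 0, "gripper": 1}, {"x": 0, "y": 0, "z": 0, "spin": 0, "gripper": 1}]}}

```text
time: 16.5
eef_pos: [0.5684, 0.3225, 0.2867]
tcp_rot: [0.937, -0.021, 0.347, 0.024]
contact_force: [0.7, 0.2, -1.0]
opening: 0.482
finger_force: 46.5
```

```bash
python3 - <<'E'
from h import *
s=get_state();print(s['time'],s['eef_pos'].round(4),s['tcp_rot'],s['qpos'].round(2))
c=cam('wrist');np.savez('w9.npz',**{k:np.array(v) for k,v in c.items()})
p=[.66,.21,.022];L=[]
for n in('w8','w9'):
    c=ld(n+'.npz');u,v=proj(c,p);x0,y0=int(u)-50,int(v)-75;print(n,x0,y0)
    L.append(cv2.resize(c['color'][y0:y0+150,max(x0,0):max(x0,0)+100,::-1],None,fx=4,fy=4,interpolation=2))
cv2.imwrite('pics/hold.png',np.hstack(L))
E
```

```text
16.5 [0.5684 0.3225 0.2867] [ 0.93717664 -0.02104824  0.34738937  0.02403203] [ 0.49 -0.01  1.94 -0.6   0.68  2.48]
w8 83 157
w9 278 157
```

View pics/hold.png

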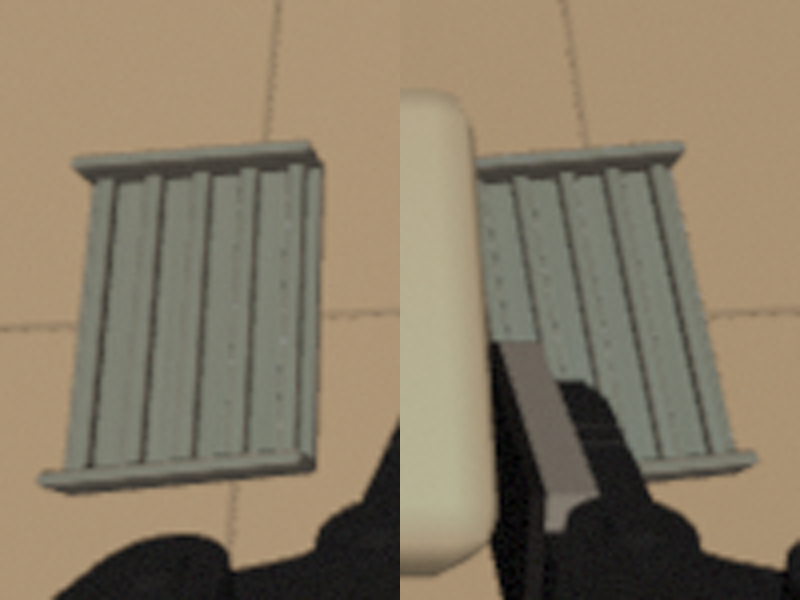

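The left view shows the whole holder: lip corners at (75,157), (308,143), (40,480) and (313,457), with five ribs. In the right view its right corners are at (282,143) and (357,456) of that half.

```bash
python3 - <<'E'
from h import *
a,b=ld('w8.npz'),ld('w9.npz')
A=lambda x,y:(83+x/4,157+y/4)
B=lambda x,y:(278+x/4,157+y/4)
for n,p,q in(('far R',(308,143),(282,143)),('near R',(313,457),(357,455)),('rib5',(296,166),(260,166)),('rib4',(249,170),(214,170)),('rib3',(201,174),(167,174))):
    print(n,*[np.round(v,4) for v in tri(a,A(*p),b,B(*q))])
Q=[onz(a,*A(*p),.034) for p in((75,157),(308,143),(313,457),(40,480))]
for q in Q:print(q.round(4))
print([np.linalg.norm(Q[i]-Q[(i+1)%4]).round(4) for i in range(4)],np.mean(Q,0).round(4),np.degrees([np.arctan2(*(Q[0]-Q[3])[[1,0]]),np.arctan2(*(Q[1]-Q[2])[[1,0]])]))
for q in((282,143),(357,455)):print('w9',onz(b,*B(*q),.034).round(4))
# ribs direction middle rib in w8
for p in((201,180),(196,455)):print('rib3',onz(a,*A(*p),.022).round(4))
# bar in gripper from w7 (offset150,150 x3.3)
c=ld('w7.npz');z=.2908-.0421+.035
for p,h in(((350,98),.013),((350,497),0),((213,300),.012),((492,300),.012)):print('bar',onz(c,150+p[0]/3.3,150+p[1]/3.3,z+h).round(4))
P=cloud(c);k=(c['color'][...,0]>150);print('bar top depth z',P[200:280,230:285,2].reshape(-1).round(4)[::700])
for v in(190,200,220,240,260,270):print(v,P[v,258].round(4),P[v,225].round(4),P[v,290].round(4))
E
```

```text
far R [0.7148 0.1743 0.0313] 0.0004
near R [0.6037 0.1666 0.0253] 0.0009
rib5 [0.7098 0.1806 0.0223] 0.0004
rib4 [0.7091 0.1977 0.0218] 0.0004
rib3 [0.7085 0.2151 0.0212] 0.0005
[0.7111 0.255  0.034 ]
[0.7133 0.1735 0.034 ]
[0.6017 0.1643 0.034 ]
[0.5985 0.2502 0.034 ]
[np.float64(0.0815), np.float64(0.112), np.float64(0.086), np.float64(0.1127)] [0.6562 0.2108 0.034 ] [2.44979392 4.74154503]
w9 [0.7138 0.1753 0.034 ]
w9 [0.6029 0.17   0.034 ]
rib3 [0.7055 0.2145 0.022 ]
rib3 [0.6063 0.2061 0.022 ]
bar [0.6044 0.1779 0.2967]
bar [0.5464 0.1805 0.2837]
bar [0.5734 0.1992 0.2957]
bar [0.5716 0.159  0.2957]
bar top depth z [0.2988 0.2993 0.299  0.2977 0.2984 0.2974 0.2976]
190 [0.5978 0.1773 0.2984] [0.5982 0.1937 0.2988] [0.598  0.1609 0.2965]
200 [0.5921 0.1777 0.2991] [0.5931 0.1938 0.2982] [0.5924 0.1615 0.2968]
220 [0.5821 0.1781 0.298 ] [0.5827 0.194  0.2982] [0.5813 0.1628 0.2987]
240 [0.5721 0.1787 0.2986] [0.5728 0.1941 0.2985] [0.5716 0.1636 0.2979]
260 [0.5628 0.1792 0.2986] [0.5633 0.1941 0.2996] [0.562  0.1647 0.2995]
270 [0.5583 0.1794 0.2986] [0.559  0.1942 0.2985] [0.5575 0.1651 0.2994]
```

Emit:
{"fn": "step_arm", "kwargs": {"commands": [{"x": -11, "y": 17, "z": 32.5, "spin": 0, "gripper": 1}, {"x": -11, "y": 17, "z": 32.5, "spin": 0, "gripper": 1}, {"x": -11, "y": 17, "z": 32.5, "spin": 0, "gripper": 1}, {"x": -11, "y": 17, "z": 32.5, "spin": 0, "gripper": 1}, {"x": -11, "y": 17, "z": 32.5, "spin": 0, "gripper": 1}, {"x": -10, "y": 17, "z": 32.5, "spin": 0, "gripper": 1}, {"x": 0, "y": 0, "z": 0, "spin": 0, "gripper": 1}, {"x": 0, "y": 0, "z": 0, "spin": 0, "gripper": 1}, {"x": 0, "y": 0, "z": 0, "spin": 0, "gripper": 1}, {"x": 0, "y": 0, "z": 0, "spin": 0, "gripper": 1}]}}

```text
time: 17.55
eef_pos: [0.6412, 0.213, 0.1024]
tcp_rot: [0.937, -0.02, 0.349, 0.023]
contact_force: [-0.3, 0.8, -2.2]
opening: 0.481
finger_force: 46.5
```

```bash
python3 - <<'E'
from h import *
s=get_state();m=R.from_quat(s['tcp_rot']).as_matrix();print(s['time'],s['eef_pos'].round(4),s['qpos'].round(3),s['contact_force'],s['opening']);print(m.round(3))
c=cam('wrist');np.savez('w10.npz',**{k:np.array(v) for k,v in c.items()})
P=cloud(c)
for v in(200,230,260):print([P[v,u].round(4).tolist() for u in(230,258,285)])
print(totool(np.array([.6405,.211,.050])-s['eef_pos']))
print([proj(c,p) for p in([.7055,.2145,.022],[.7133,.1735,.034],[.7111,.255,.034])])
# far lip seen beyond the bar
q=P[:, :][(P[...,2]>.027)&(P[...,2]<.042)&(P[...,0]>.68)&(P[...,0]<.74)&(abs(P[...,1]-.21)<.08)]
if len(q):print(len(q),q.min(0),q.max(0),np.percentile(q,[3,97],axis=0).round(4))
E
```

```text
17.55 [0.6412 0.213  0.1024] [ 0.246  0.247  2.037 -0.912  0.275  2.675] [-0.33063714  0.77404039 -2.21638706] 0.48147546019392196
[[ 0.755 -0.053  0.653]
 [-0.021 -0.998 -0.057]
 [ 0.655  0.029 -0.755]]
[[0.6751, 0.2253, 0.1089], [0.674, 0.2115, 0.1101], [0.6733, 0.1982, 0.1106]]
[[0.6591, 0.2255, 0.1104], [0.6587, 0.2123, 0.1097], [0.6582, 0.1995, 0.1096]]
[[0.6452, 0.2259, 0.1093], [0.6443, 0.2132, 0.1108], [0.6439, 0.2008, 0.1098]]
[-34.7747044    0.48574374  39.2376943 ]
[(np.float64(248.47576908945115), np.float64(206.29559003065134)), (np.float64(300.9062658841977), np.float64(189.2339624112611)), (np.float64(195.01837401823786), np.float64(195.73188891470411))]
220 [0.70748593 0.17476579 0.02714818] [0.71580895 0.25756196 0.03523298] [[0.708  0.1756 0.0275]
 [0.7142 0.257  0.0344]]
```

The descent would take joints 5 and 6 towards their limits. I'll fit a small kinematic model to the logged states before going on.

```bash
cat > kin.py <<'E'
import numpy as np
from scipy.spatial.transform import Rotation as R
from scipy.optimize import least_squares
D=[([-1.37097664,.2871057,1.578031,0,1.278572,-.149986],[.23125429,-.6335564,.24406612],[.984742536,.174014417,-3.4e-5,-.001057569]),
([-0.191,0.996,0.211,0.041,1.464,1.432],[1.0233,-.0856,.4559],[.972,-.023,.233,.018]),
([-0.184,0.844,0.211,0.061,1.372,1.443],[.9976,-.0687,.6211],[.936,-.021,.35,.024]),
([-0.505,-0.142,1.866,0.384,0.781,0.925],[.6404,-.1677,.3932],[.936,-.021,.35,.025]),
([-0.648,-0.293,2.108,0.525,0.764,0.687],[.5515,-.1886,.3287],[.936,-.02,.349,.024]),
([-0.603,0.046,2.245,1.046,0.38,0.109],[.5717,-.1795,.113],[.936,-.02,.351,.026]),
([-0.542,0.284,2.122,1.334,0.299,-0.151],[.6283,-.1818,.0499],[.936,-.02,.349,.024]),
([-0.601,0.187,2.247,1.398,0.331,-0.264],[.5728,-.1791,.0497],[.936,-.021,.349,.024]),
([-0.649,-0.202,2.304,0.753,0.532,0.404],[.5286,-.172,.1887],[.937,-.021,.349,.024]),
([0.216,-0.221,2.118,-0.36,0.587,2.061],[.5595,.179,.2908],[.937,-.019,.347,.024]),
([0.246,0.247,2.037,-0.912,0.275,2.675],[.6412,.213,.1024],[.937,-.02,.349,.023])]
def fk(q,p):
    h,a,b,L,off,ex,ax=p
    Ry=lambda t:R.from_euler('y',t);Rz=lambda t:R.from_euler('z',t)
    A=Rz(q[0]);B=A*Ry(q[1]);C=A*Ry(q[1]+q[2])
    w=np.array([0,0,h])+A.apply([ax,0,0])+B.apply([0,0,a])+C.apply([ex,0,b])
    T=C*Rz(q[3])*Ry(q[4])*Rz(q[5]+off)
    return w+T.apply([0,0,L]),T
def err(p):
    e=[]
    for q,x,r in D:
        t,T=fk(q,p);e+=list((t-x)*10)+list((T.inv()*R.from_quat(r)).as_rotvec())
    return np.array(e)
best=min((least_squares(err,[.3,.5,.5,.2,o,0,0]) for o in(0,1.57,3.14,-1.57)),key=lambda r:r.cost)
P=best.x
lo=np.array([-2.77,-.9,.21,-1.53,.24,-2.84]);hi=np.array([2.77,2.22,2.48,4.67,2.81,2.84])
def ik(pos,rot,q0,w=.3):
    f=lambda q:np.r_[(fk(q,P)[0]-pos)*10,(rot.inv()*fk(q,P)[1]).as_rotvec()*w]
    return least_squares(f,np.clip(q0,lo+1e-3,hi-1e-3),bounds=(lo,hi))
E
python3 - <<'E'
from kin import *
print(P.round(4),best.cost,abs(best.fun).max())
T0=R.from_quat(D[-1][2]);q=np.array(D[-1][0])
for z in(.09,.07,.0442):
    r=ik(np.array([.6405,.211,z]),T0,q,3.);print(z,r.x.round(3),r.cost)
for psi in(-40,-30,-20,-10,0,10,20,30,40,50):
    T=R.from_euler('z',psi,degrees=True)*T0
    best_=min((ik(np.array([.6565,.211,.0442])-R.from_euler('z',psi,degrees=True).apply([.016,0,0]),T,s,3.) for s in(q,np.array([.3,.3,2.1,1.3,.3,.5]),np.array([.3,.3,2.1,0,.5,1.6]))),key=lambda r:r.cost)
    print(psi,best_.x.round(3),'%.5f'%best_.cost)
E
```

```text
[ 0.3413  0.4613  0.5907  0.3856  1.5708  0.0127 -0.1001] 4.403584571546295 1.2529459191502512
0.09 [ 0.504  0.26   2.009 -0.894  0.439  2.84 ] 0.01391429864645139
0.07 [ 0.494  0.291  2.004 -0.897  0.417  2.84 ] 0.023499520301393077
0.0442 [ 0.482  0.333  1.996 -0.901  0.389  2.84 ] 0.03941885839697636
-40 [ 0.489  0.523  1.608 -0.469  0.905  2.84 ] 0.74531
-30 [ 0.508  0.467  1.711 -0.553  0.789  2.84 ] 0.45506
-20 [ 0.517  0.416  1.812 -0.65   0.666  2.84 ] 0.24932
-10 [ 0.51   0.37   1.909 -0.765  0.534  2.84 ] 0.11532
0 [ 0.482  0.333  1.996 -0.901  0.389  2.84 ] 0.03942
10 [ 0.432  0.308  2.064 -1.06   0.24   2.84 ] 0.00673
20 [ 0.439  0.303  2.064 -1.032  0.24   2.689] 0.05550
30 [0.167 0.31  2.086 1.297 0.24  0.028] 0.01661
40 [ 0.127  0.329  2.066  1.292  0.323 -0.13 ] 0.00000
50 [ 0.043  0.374  2.003  1.196  0.496 -0.23 ] 0.00000
```

```bash
sed -i "s/h,a,b,L,off,ex,ax=p/h,a,b,L,off,ex,ax,ay,wx,wy,tx,ty=p/; s/\[ax,0,0\]/[ax,ay,0]/; s/T=C\*Rz(q\[3\])\*Ry(q\[4\])\*Rz(q\[5\]+off)/M=C*Rz(q[3]);T=M*Ry(q[4])*Rz(q[5]+off)/; s/return w+T.apply(\[0,0,L\]),T/return w+M.apply([wx,wy,0])+T.apply([tx,ty,L]),T/; s/\[.3,.5,.5,.2,o,0,0\]/[.3,.5,.5,.2,o,0,0,.1,0,0,0,0]/" kin.py
cat > t.py <<'E'
from kin import *
print(P.round(4),best.cost,abs(best.fun).max())
T0=R.from_quat(D[-1][2]);q=np.array(D[-1][0])
for z in(.09,.07,.0442):
    r=ik(np.array([.6405,.211,z]),T0,q,3.);print(z,r.x.round(3),r.cost)
for psi in(-40,-30,-20,-10,0,10,20,30,40,50):
    T=R.from_euler('z',psi,degrees=True)*T0
    best_=min((ik(np.array([.6565,.211,.0442])-R.from_euler('z',psi,degrees=True).apply([.016,0,0]),T,s,3.) for s in(q,np.array([.3,.3,2.1,1.3,.3,.5]),np.array([.3,.3,2.1,0,.5,1.6]))),key=lambda r:r.cost)
    print(psi,best_.x.round(3),'%.5f'%best_.cost)
E
python3 t.py
```

```text
[ 2.4000e-01  4.4300e-01  5.7190e-01  2.3510e-01  1.5708e+00  2.0600e-02
  8.0000e-04  1.0090e-01  1.0000e-04 -0.0000e+00  0.0000e+00 -0.0000e+00] 5.8174070572209e-05 0.005561632246754988
0.09 [ 0.243  0.266  2.042 -0.979  0.258  2.743] 6.820189405479487e-20
0.07 [ 0.241  0.302  2.041 -1.074  0.24   2.84 ] 0.00016582108044517472
0.0442 [ 0.242  0.347  2.025 -1.072  0.24   2.84 ] 0.006453291924641639
-40 [ 0.283  0.444  1.787 -0.599  0.728  2.84 ] 0.43399
-30 [ 0.289  0.414  1.852 -0.695  0.617  2.84 ] 0.22975
-20 [ 0.284  0.387  1.916 -0.806  0.495  2.84 ] 0.10225
-10 [ 0.266  0.364  1.978 -0.932  0.362  2.84 ] 0.03370
0 [ 0.242  0.347  2.025 -1.072  0.24   2.84 ] 0.00645
10 [ 0.241  0.338  2.016 -0.877  0.24   2.516] 0.06515
20 [0.069 0.315 2.07  1.156 0.24  0.227] 0.05420
30 [ 0.073  0.327  2.078  1.345  0.241 -0.092] 0.00000
40 [ 0.022  0.342  2.058  1.28   0.39  -0.199] 0.00000
50 [-0.021  0.367  2.022  1.198  0.533 -0.285] 0.00000
```

```bash
cat > t2.py <<'E'
from kin import *
import kin
T0=R.from_quat([.9368,-.02,.3488,.0235]);q=np.array(D[-1][0])
L=lo.copy(),hi.copy()
kin.lo=np.full(6,-6.);kin.hi=np.full(6,6.)
for z in(.07,.055,.0442):print('free',z,kin.ik(np.array([.6405,.211,z]),T0,q,3.).x.round(3))
kin.lo=L[0]+.002;kin.hi=L[1]-.002
for dx in(0,.005,.01):
  for psi in(-4,0,4):
    T=R.from_euler('z',psi,degrees=True)*T0
    r=kin.ik(np.array([.6405+dx,.211,.0442]),T,q,1.)
    p,Tt=fk(r.x,P);Rb=Tt*T0.inv() # world rotation of bar vs now
    print(dx,psi,r.x.round(3),'bar rotvec deg',np.degrees(Rb.as_rotvec()).round(2),'pos err mm',((p-[.6405+dx,.211,.0442])*1000).round(1))
E
python3 t2.py
```

```text
free 0.07 [ 0.243  0.303  2.043 -1.11   0.24   2.878]
free 0.055 [ 0.243  0.332  2.043 -1.22   0.229  2.991]
free 0.0442 [ 0.243  0.353  2.043 -1.304  0.223  3.077]
0 -4 [ 0.249  0.357  2.013 -1.015  0.275  2.838] bar rotvec deg [ 0.53  3.07 -3.01] pos err mm [ 0.3 -0.2  0.7]
0 0 [ 0.242  0.353  2.025 -1.07   0.242  2.838] bar rotvec deg [-0.37  2.31 -0.01] pos err mm [0.2 0.1 0.5]
0 4 [ 0.245  0.353  2.028 -1.118  0.242  2.838] bar rotvec deg [-2.32  2.01  2.11] pos err mm [0.1 0.5 0.6]
0.005 -4 [ 0.247  0.365  2.003 -1.016  0.276  2.838] bar rotvec deg [ 0.5   2.93 -3.06] pos err mm [ 0.3 -0.2  0.6]
0.005 0 [ 0.24   0.361  2.015 -1.071  0.242  2.838] bar rotvec deg [-0.39  2.18 -0.06] pos err mm [0.2 0.1 0.5]
0.005 4 [ 0.243  0.361  2.018 -1.12   0.242  2.838] bar rotvec deg [-2.35  1.87  2.07] pos err mm [0.1 0.5 0.5]
0.01 -4 [ 0.246  0.373  1.992 -1.017  0.276  2.838] bar rotvec deg [ 0.47  2.8  -3.1 ] pos err mm [ 0.3 -0.2  0.6]
0.01 0 [ 0.239  0.369  2.005 -1.072  0.242  2.838] bar rotvec deg [-0.41  2.04 -0.1 ] pos err mm [0.2 0.1 0.5]
0.01 4 [ 0.241  0.369  2.007 -1.121  0.242  2.838] bar rotvec deg [-2.37  1.74  2.02] pos err mm [0.1 0.6 0.5]
```

Emit:
{"fn": "step_arm", "kwargs": {"commands": [{"x": -4.6, "y": 0, "z": 5.3, "spin": 0, "gripper": 1}, {"x": -4.6, "y": 0, "z": 5.3, "spin": 0, "gripper": 1}, {"x": -4.6, "y": 0, "z": 5.3, "spin": 0, "gripper": 1}, {"x": -4.6, "y": 0, "z": 5.3, "spin": 0, "gripper": 1}, {"x": -4.6, "y": 0, "z": 5.3, "spin": 0, "gripper": 1}, {"x": -4.6, "y": 0, "z": 5.3, "spin": 0, "gripper": 1}, {"x": 0, "y": 0, "z": 0, "spin": 0, "gripper": 1}, {"x": 0, "y": 0, "z": 0, "spin": 0, "gripper": 1}, {"x": 0, "y": 0, "z": 0, "spin": 0, "gripper": 1}, {"x": 0, "y": 0, "z": 0, "spin": 0, "gripper": 1}]}}

```text
time: 18.6
eef_pos: [0.642, 0.2101, 0.0633]
tcp_rot: [0.939, -0.019, 0.342, 0.023]
contact_force: [-1.3, 0.1, -1.1]
opening: 0.482
finger_force: 46.5
```

```bash
cat > st.py <<'E'
from h import *
s=get_state();m=R.from_quat(s['tcp_rot']);print(s['time'],s['eef_pos'].round(4),s['qpos'].round(3),s['contact_force'].round(1),s['opening'])
T0=R.from_quat([.9368,-.02,.3488,.0235]);print('bar rot deg',np.degrees((m*T0.inv()).as_rotvec()).round(2));print(m.as_matrix().round(3))
E
python3 st.py; python3 - <<'E'
from h import *
c=cam('wrist');np.savez('w11.npz',**{k:np.array(v) for k,v in c.items()})
P=cloud(c)
for v in(195,230,265):print([P[v,u].round(4).tolist() for u in(230,258,285)])
E
```

```text
18.6 [0.642  0.2101 0.0633] [ 0.239  0.317  2.036 -1.073  0.238  2.838] [-1.3  0.1 -1.1] 0.48235919209767253
bar rot deg [0.04 0.78 0.09]
[[ 0.765 -0.052  0.642]
 [-0.02  -0.998 -0.056]
 [ 0.644  0.03  -0.765]]
[[0.6777, 0.2223, 0.0717], [0.6774, 0.2085, 0.0711], [0.677, 0.1951, 0.0708]]
[[0.6602, 0.2227, 0.0708], [0.6596, 0.2095, 0.0707], [0.6589, 0.1967, 0.0714]]
[[0.6438, 0.223, 0.0705], [0.6433, 0.2103, 0.07], [0.6426, 0.1981, 0.0711]]
```

Emit:
{"fn": "step_arm", "kwargs": {"commands": [{"x": -1.9, "y": -0.8, "z": 2.2, "spin": 0, "gripper": 1}, {"x": -1.9, "y": -0.8, "z": 2.2, "spin": 0, "gripper": 1}, {"x": -1.9, "y": -0.6, "z": 2.2, "spin": 0, "gripper": 1}, {"x": -1.9, "y": 0, "z": 2.2, "spin": 0, "gripper": 1}, {"x": -1.9, "y": 0, "z": 2.2, "spin": 0, "gripper": 1}, {"x": 0, "y": 0, "z": 0, "spin": 0, "gripper": 1}, {"x": 0, "y": 0, "z": 0, "spin": 0, "gripper": 1}, {"x": 0, "y": 0, "z": 0, "spin": 0, "gripper": 1}, {"x": 0, "y": 0, "z": 0, "spin": 0, "gripper": 1}, {"x": 0, "y": 0, "z": 0, "spin": 0, "gripper": 1}]}}

```text
time: 19.65
eef_pos: [0.6436, 0.212, 0.0539]
tcp_rot: [0.941, -0.019, 0.337, 0.024]
contact_force: [-0.2, 0.7, -0.4]
opening: 0.484
finger_force: 46.5
```

```bash
python3 st.py; python3 - <<'E'
from h import *
c=cam('wrist');np.savez('w12.npz',**{k:np.array(v) for k,v in c.items()})
P=cloud(c)
for v in(195,230,265):print([np.median(P[v-3:v+4,u-3:u+4].reshape(-1,3),0).round(4).tolist() for u in(230,258,285)])
E
```

```text
19.65 [0.6436 0.212  0.0539] [ 0.241  0.339  2.025 -1.071  0.237  2.838] [-0.2  0.7 -0.4] 0.4835161639183697
bar rot deg [-0.03  1.45  0.13]
[[ 0.772 -0.051  0.633]
 [-0.019 -0.998 -0.057]
 [ 0.635  0.032 -0.772]]
[[0.6798, 0.2244, 0.0605], [0.6791, 0.2105, 0.0608], [0.6788, 0.197, 0.0607]]
[[0.6618, 0.2247, 0.0612], [0.6613, 0.2115, 0.0611], [0.6606, 0.1987, 0.0613]]
[[0.6454, 0.2249, 0.0617], [0.6447, 0.2123, 0.0618], [0.6442, 0.2001, 0.0615]]
```

Emit:
{"fn": "step_arm", "kwargs": {"commands": [{"x": -1.8, "y": 0, "z": 1, "spin": 0, "gripper": 1}, {"x": -1.8, "y": 0, "z": 1, "spin": 0, "gripper": 1}, {"x": -1.8, "y": 0, "z": 1, "spin": 0, "gripper": 1}, {"x": -1.8, "y": 0, "z": 1, "spin": 0, "gripper": 1}, {"x": -1.8, "y": 0, "z": 1, "spin": 0, "gripper": 1}, {"x": 0, "y": 0, "z": 0, "spin": 0, "gripper": 1}, {"x": 0, "y": 0, "z": 0, "spin": 0, "gripper": 1}, {"x": 0, "y": 0, "z": 0, "spin": 0, "gripper": 1}, {"x": 0, "y": 0, "z": 0, "spin": 0, "gripper": 1}, {"x": 0, "y": 0, "z": 0, "spin": 0, "gripper": 1}]}}

```text
time: 20.7
eef_pos: [0.6412, 0.2123, 0.0484]
tcp_rot: [0.942, -0.018, 0.333, 0.024]
contact_force: [0.9, -0.5, -0.9]
opening: 0.481
finger_force: 46.5
```

```bash
python3 st.py; python3 - <<'E'
from h import *
c=cam('wrist');np.savez('w13.npz',**{k:np.array(v) for k,v in c.items()})
P=cloud(c)
for v in(195,230,265):print([np.median(P[v-3:v+4,u-3:u+4].reshape(-1,3),0).round(4).tolist() for u in(230,258,285)])
E
```

```text
20.7 [0.6412 0.2123 0.0484] [ 0.242  0.346  2.027 -1.07   0.238  2.838] [ 0.9 -0.5 -0.9] 0.48137795844342
bar rot deg [-0.1   1.94  0.13]
[[ 0.778 -0.05   0.627]
 [-0.018 -0.998 -0.058]
 [ 0.628  0.034 -0.777]]
[[0.6773, 0.2246, 0.055], [0.6769, 0.2107, 0.055], [0.6765, 0.1973, 0.0549]]
[[0.6596, 0.2249, 0.0555], [0.6589, 0.2117, 0.0555], [0.6582, 0.1988, 0.0555]]
[[0.643, 0.2252, 0.0561], [0.6424, 0.2126, 0.0561], [0.6419, 0.2003, 0.0561]]
```

Emit:
{"fn": "step_arm", "kwargs": {"commands": [{"x": -0.7, "y": 0, "z": 0.6, "spin": 0, "gripper": 1}, {"x": -0.7, "y": 0, "z": 0.6, "spin": 0, "gripper": 1}, {"x": -0.7, "y": 0, "z": 0.6, "spin": 0, "gripper": 1}, {"x": -0.7, "y": 0, "z": 0.6, "spin": 0, "gripper": 1}, {"x": 0, "y": 0, "z": 0, "spin": 0, "gripper": 1}, {"x": 0, "y": 0, "z": 0, "spin": 0, "gripper": 1}, {"x": 0, "y": 0, "z": 0, "spin": 0, "gripper": 1}, {"x": 0, "y": 0, "z": 0, "spin": 0, "gripper": 1}, {"x": 0, "y": 0, "z": 0, "spin": 0, "gripper": 1}, {"x": 0, "y": 0, "z": 0, "spin": 0, "gripper": 1}]}}

```text
time: 21.75
eef_pos: [0.6409, 0.2124, 0.0462]
tcp_rot: [0.943, -0.018, 0.332, 0.024]
contact_force: [0.2, -0.1, -2.3]
opening: 0.484
finger_force: 46.5
```

```bash
python3 st.py
```

```text
21.75 [0.6409 0.2124 0.0462] [ 0.242  0.35   2.026 -1.069  0.237  2.838] [ 0.2 -0.1 -2.3] 0.4839705559264303
bar rot deg [-0.13  2.11  0.13]
[[ 0.78  -0.05   0.624]
 [-0.018 -0.998 -0.058]
 [ 0.626  0.034 -0.779]]
```

Emit:
{"fn": "step_arm", "kwargs": {"commands": [{"x": -0.6, "y": 0, "z": 0.6, "spin": 0, "gripper": 1}, {"x": -0.6, "y": 0, "z": 0.6, "spin": 0, "gripper": 1}, {"x": -0.6, "y": 0, "z": 0.6, "spin": 0, "gripper": 1}, {"x": 0, "y": 0, "z": 0, "spin": 0, "gripper": 1}, {"x": 0, "y": 0, "z": 0, "spin": 0, "gripper": 1}, {"x": 0, "y": 0, "z": 0, "spin": 0, "gripper": 1}, {"x": 0, "y": 0, "z": 0, "spin": 0, "gripper": 1}, {"x": 0, "y": 0, "z": 0, "spin": 0, "gripper": 1}, {"x": 0, "y": 0, "z": 0, "spin": 0, "gripper": 1}, {"x": 0, "y": 0, "z": 0, "spin": 0, "gripper": 1}]}}

```text
time: 22.75
eef_pos: [0.6414, 0.2125, 0.0454]
tcp_rot: [0.943, -0.018, 0.331, 0.025]
contact_force: [-4.0, -0.5, 6.1]
opening: 0.478
finger_force: 47.4
```

```bash
python3 st.py; python3 - <<'E'
from h import *
c=cam('wrist')
P=cloud(c)
for v in(195,230,265):print([np.median(P[v-3:v+4,u-3:u+4].reshape(-1,3),0).round(4).tolist() for u in(230,258,285)])
E
```

```text
22.75 [0.6414 0.2125 0.0454] [ 0.242  0.353  2.024 -1.069  0.238  2.838] [-4.  -0.5  6.1] 0.478467494947105
bar rot deg [-0.14  2.16  0.13]
[[ 0.78  -0.05   0.624]
 [-0.018 -0.998 -0.058]
 [ 0.625  0.034 -0.78 ]]
[[0.6778, 0.2248, 0.0519], [0.6772, 0.211, 0.0519], [0.6767, 0.1976, 0.0519]]
[[0.6597, 0.2251, 0.0526], [0.6591, 0.2119, 0.0524], [0.6587, 0.1991, 0.0527]]
[[0.6433, 0.2254, 0.0531], [0.6427, 0.2128, 0.053], [0.6422, 0.2006, 0.0532]]
```

Emit:
{"fn": "step_arm", "kwargs": {"commands": [{"x": -0.7, "y": 0, "z": 0.4, "spin": 0, "gripper": 1}, {"x": -0.7, "y": 0, "z": 0.4, "spin": 0, "gripper": 1}, {"x": 0, "y": 0, "z": 0, "spin": 0, "gripper": 1}, {"x": 0, "y": 0, "z": 0, "spin": 0, "gripper": 1}, {"x": 0, "y": 0, "z": 0, "spin": 0, "gripper": 1}, {"x": 0, "y": 0, "z": 0, "spin": 0, "gripper": 1}, {"x": 0, "y": 0, "z": 0, "spin": 0, "gripper": 1}, {"x": 0, "y": 0, "z": 0, "spin": 0, "gripper": 1}, {"x": 0, "y": 0, "z": 0, "spin": 0, "gripper": 1}, {"x": 0, "y": 0, "z": 0, "spin": 0, "gripper": 1}]}}

```text
time: 23.8
eef_pos: [0.6414, 0.2125, 0.0452]
tcp_rot: [0.943, -0.018, 0.331, 0.025]
contact_force: [-5.1, -1.7, 7.2]
opening: 0.484
finger_force: 47.9
```

```bash
python3 st.py; python3 - <<'E'
from h import *
c=cam('wrist')
P=cloud(c)
for v in(195,230,265):print([np.median(P[v-3:v+4,u-3:u+4].reshape(-1,3),0).round(4).tolist() for u in(230,258,285)])
E
```

```text
23.8 [0.6414 0.2125 0.0452] [ 0.243  0.353  2.024 -1.069  0.238  2.839] [-5.1 -1.7  7.2] 0.4835245327428609
bar rot deg [-0.15  2.18  0.11]
[[ 0.78  -0.051  0.623]
 [-0.018 -0.998 -0.059]
 [ 0.625  0.035 -0.78 ]]
[[0.6775, 0.2248, 0.0517], [0.6769, 0.211, 0.052], [0.6765, 0.1975, 0.0519]]
[[0.6597, 0.2252, 0.0523], [0.659, 0.212, 0.0526], [0.6585, 0.1992, 0.0525]]
[[0.6432, 0.2254, 0.0527], [0.6427, 0.2128, 0.0529], [0.6421, 0.2006, 0.0531]]
```

Emit:
{"fn": "step_arm", "kwargs": {"commands": [{"x": 0, "y": 0, "z": 0, "spin": 0, "gripper": 1}, {"x": 0, "y": 0, "z": 0, "spin": 0, "gripper": 1}, {"x": 0, "y": 0, "z": 0, "spin": 0, "gripper": 0.03}, {"x": 0, "y": 0, "z": 0, "spin": 0, "gripper": 0}, {"x": 0, "y": 0, "z": 0, "spin": 0, "gripper": -0.05}, {"x": 0, "y": 0, "z": 0, "spin": 0, "gripper": -0.1}, {"x": 0, "y": 0, "z": 0, "spin": 0, "gripper": -0.2}, {"x": 0, "y": 0, "z": 0, "spin": 0, "gripper": -0.3}, {"x": 0, "y": 0, "z": 0, "spin": 0, "gripper": -0.45}, {"x": 0, "y": 0, "z": 0, "spin": 0, "gripper": -0.55}], "force": 20}}

```text
time: 24.85
eef_pos: [0.6406, 0.2125, 0.0437]
tcp_rot: [0.944, -0.018, 0.33, 0.025]
contact_force: [0.1, -0.0, -0.9]
opening: 0.774
finger_force: 0.0
```

```bash
python3 st.py; python3 - <<'E'
from h import *
c=cam('wrist')
P=cloud(c)
for v in(195,230,265):print([np.median(P[v-3:v+4,u-3:u+4].reshape(-1,3),0).round(4).tolist() for u in(230,258,285)])
E
```

```text
24.85 [0.6406 0.2125 0.0437] [ 0.243  0.354  2.025 -1.069  0.237  2.838] [ 0.1 -0.  -0.9] 0.7738973717627223
bar rot deg [-0.16  2.31  0.13]
[[ 0.782 -0.05   0.622]
 [-0.017 -0.998 -0.059]
 [ 0.623  0.035 -0.781]]
[[0.6762, 0.2247, 0.0519], [0.6757, 0.211, 0.0518], [0.6752, 0.1977, 0.0516]]
[[0.6587, 0.2251, 0.0517], [0.658, 0.212, 0.0519], [0.6575, 0.1993, 0.0518]]
[[0.6425, 0.2254, 0.0517], [0.6418, 0.2128, 0.0517], [0.6413, 0.2006, 0.0518]]
```

Released; the bar's top is level at z=0.0518 (expected 0.052), so it's lying flat on the ribs. I'll back out along the slant and rise.

Emit:
{"fn": "step_arm", "kwargs": {"commands": [{"x": 0, "y": 0, "z": -8, "spin": 0, "gripper": -0.55}, {"x": 0, "y": 0, "z": -10, "spin": 0, "gripper": -0.55}, {"x": 0, "y": 0, "z": -15, "spin": 0, "gripper": -0.55}, {"x": 0, "y": 0, "z": -20, "spin": 0, "gripper": -0.55}, {"x": 10, "y": 0, "z": -30, "spin": 0, "gripper": -0.55}, {"x": 20, "y": 0, "z": -30, "spin": 0, "gripper": -0.55}, {"x": 20, "y": 0, "z": -30, "spin": 0, "gripper": -0.55}, {"x": 20, "y": 0, "z": -30, "spin": 0, "gripper": -0.55}, {"x": 0, "y": 0, "z": 0, "spin": 0, "gripper": -0.55}, {"x": 0, "y": 0, "z": 0, "spin": 0, "gripper": -0.55}]}}

```text
time: 25.9
eef_pos: [0.5878, 0.2217, 0.2243]
tcp_rot: [0.943, -0.018, 0.331, 0.024]
contact_force: [-0.2, -0.3, -0.2]
opening: 0.771
finger_force: 0.0
```

```bash
python3 st.py; python3 - <<'E'
from h import *
c=cam('wrist');P=cloud(c)
k=(P[...,2]>.045)&(P[...,2]<.06)&(abs(P[...,0]-.657)<.06)&(abs(P[...,1]-.212)<.06)
q=P[k];r=cv2.minAreaRect((q[:,:2]*1000).astype(np.float32));print('bar',r,np.median(q[:,2]))
k=(P[...,2]>.030)&(P[...,2]<.039)&(abs(P[...,1]-.212)<.055)
for a,b in((.695,.73),(.58,.62)):
    q=P[k&(P[...,0]>a)&(P[...,0]<b)];print('lip',len(q),np.percentile(q,[3,50,97],axis=0).round(4).tolist() if len(q) else '')
o=ld('top1.npz');t=cam('top');Q,Q0=cloud(t),cloud(o)
for n,(u0,v0,u1,v1),l in(('disp',(270,120,350,180),.03),('brush',(240,140,265,178),.012),('pill',(245,190,272,215),.012),('bottle',(245,95,278,130),.02),('mug',(362,140,392,168),.04),('jar',(362,195,384,216),.012),('case',(112,128,145,164),.012)):
    print(n,[ (p[(p[:,2]>l)&(p[:,2]<.25)].mean(0)*1000).round(1).tolist() for p in (A[v0:v1,u0:u1].reshape(-1,3) for A in(Q0,Q))])
# flap strip: depth in front of roof
for A in(Q0,Q):print('flap z',A[158:168,311,2].round(3),A[158:168,311,0].round(3))
E
```

```text
25.9 [0.5878 0.2217 0.2243] [ 0.287 -0.029  2.065 -0.489  0.516  2.251] [-0.2 -0.3 -0.2] 0.7709987892852034
bar rot deg [-0.1   2.15  0.15]
[[ 0.78  -0.05   0.624]
 [-0.018 -0.998 -0.058]
 [ 0.625  0.034 -0.78 ]]
bar ((657.1016845703125, 212.67408752441406), (41.66952896118164, 57.96464920043945), 88.14657592773438) 0.05147584190133747
lip 297 [[0.7088, 0.178, 0.0305], [0.7115, 0.2178, 0.0334], [0.7149, 0.2548, 0.0349]]
lip 384 [[0.5981, 0.1728, 0.031], [0.6013, 0.2122, 0.0334], [0.6047, 0.2503, 0.035]]
disp [[643.3, -190.2, 102.2], [643.1, -190.0, 101.9]]
brush [[615.6, 1.2, 28.2], [615.9, 1.1, 28.7]]
pill [[472.5, -17.5, 27.3], [472.5, -17.5, 27.3]]
bottle [[762.5, -25.1, 121.3], [762.6, -25.4, 121.3]]
mug [[639.7, -421.9, 72.8], [639.6, -421.5, 74.3]]
jar [[459.7, -400.9, 45.3], [459.7, -401.2, 45.3]]
case [[659.7, 424.5, 35.7], [660.0, 424.7, 35.5]]
flap z [0.094 0.094 0.088 0.088 0.085 0.081 0.074 0.027 0.016 0.001] [0.615 0.611 0.609 0.606 0.603 0.6   0.597 0.599 0.596 0.594]
flap z [0.099 0.095 0.09  0.085 0.083 0.082 0.078 0.031 0.021 1.563] [0.614 0.611 0.609 0.606 0.603 0.6   0.597 0.598 0.596 0.436]
```

```bash
python3 -c "
from plant import *
print(sign_off())"
```

```text
the job is handed in; nothing more can be done
None
```

The bar of soap is out of the dispenser and lying flat and lengthwise in the middle of the holder, about 1 to 2 mm from its centre and turned about 5° from its length; it was lowered onto the ribs and released, the flap is shut, the other toiletries have not moved, and I handed the job in at about 26 s, with joint 5 having read 0.237–0.238 against its 0.24 limit during the lowering.

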